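Raise the autosampler's retaining bar and slide the vial rack home

TASK

Load the vial rack into the autosampler: with the fingertips push the counterweighted retaining bar up and back past its balance point until it stays fully raised by itself, then push the rack straight into the bay until it is fully home against the back stop. Only push, gently: grip nothing, keep the rack down on the bench with its vials standing in it, and do not disturb the other things on the bench. Leave the bar up at the end, because more vials are to be added to the rack.

Things in the scene. Friction and masses are not known exactly. Their poses are not given: they have to be found in the camera images.
- autosampler: small white and grey bench autosampler, fixed (140 deep x 144 wide x 150 mm high). Origin on the bench in the middle of the face of the black rubber back stop (104 mm wide, 36 high) of its rack bay; own +x points into the housing, so the bay opens to own -x; y across it, z up
- bay_mouth (a point): on the bench, on the bay's centre line, 106 mm in front of the stop. The bay's floor is the bench itself. Two smooth aluminium guides, 13 mm high, stand 105 mm apart from the stop to 65 mm in front of it, then flare to 142 mm apart at this point
- retaining_bar (a joint): hinge of the counterweighted yoke that carries the bar, rad: 0 = lowered across the bay's mouth; grows as the bar swings up and back over the housing; 2.0 = fully raised, on its stop. Balance point at about 1.0: below it the yoke falls back to 0, well beyond it (1.15 and up) it swings on by itself to 2.0 and stays. 1 to 2 N at the bar lifts it
- bar_grip (a point): centre of the cross bar, in its smooth black plastic sleeve (18 mm diameter, 60 mm long). The bar lies along the autosampler's y between two arms 154 mm apart; lowered, it is 81 mm in front of the stop and 90 mm above the bench. Two flat steel tabs hang from it 40 mm either side of this point, to 29 mm above the bench, and keep the rack out; between them it is free below
- bar_hinge (a point): point on the yoke's hinge axis midway between the arms: 35 mm behind the stop's face, 120 mm above the bench; the axis is the autosampler's y; the bar's centre circles it at 120 mm
- vial_rack: orange grid vial rack, 62 (own x) x 98 (own y) x 32 mm high, 0.2 kg with vials, on the bench in front of the bay, roughly lined up (within 15 mm and 9 degrees). Origin under its centre. Long sides are open below the rim: push on the rim, 28 to 32 mm up, fingertips lower. Fully home: far long side on the rubber stop, origin 31 mm in front of the autosampler's
- vial_0: screw-cap vial, 12 mm across, 45 mm tall, standing loose in a cell of the rack (top about 48 mm above the bench); origin at its foot
- vial_1: screw-cap vial, 12 mm across, 45 mm tall, standing loose in a cell of the rack (top about 48 mm above the bench); origin at its foot
- vial_2: screw-cap vial, 12 mm across, 45 mm tall, standing loose in a cell of the rack (top about 48 mm above the bench); origin at its foot
- vial_3: screw-cap vial, 12 mm across, 45 mm tall, standing loose in a cell of the rack (top about 48 mm above the bench); origin at its foot
- dye_bottle: brown bottle with white cap, 30 mm across, 66 mm tall, standing to the left of the bay; bystander, origin under its centre
- oil_bottle: brown bottle with black cap, 26 mm across, 58 mm tall, standing to the right of the bay; bystander, origin under its centre
- reagent_bottle: white bottle with blue cap, 56 mm across, 99 mm tall, farther left; bystander, origin under its centre
- timer: white bench timer, 66x66x18 mm, lying to the right in front; bystander, origin under its centre
- tape_roll: roll of tape, 68 mm across, 20 mm high, lying to the left in front; bystander, origin under its centre
Mind the look-alikes: they are no part of the job. Several things have the shape of the vial_rack; the one meant has the colours described above.

How it is judged:
By the outcome, as a careful person would: the job done as asked, in the order asked, and still so for the second after the job is handed in, with the robot touching nothing.
It also fails if it takes over 59 s, if anything falls off the work surface, if the arm or the gripper's body presses on something with over 40 N, if the wrist force passes 120 N, or if a joint passes its speed limit or range.

ROBOT

A 6-joint arm with a two-finger parallel gripper is mounted at the origin on a cart in front of the work surface, level with it; the furniture and walls round the work are solid. World frame = base frame: x ahead of the robot, y to its left, z up, the work surface at z = 0. Lengths are in m, angles in rad, forces in N, time in s.
With the tool pointing down it reaches from about 0.375 to 0.825 m from the base axis. Payload 5.5 kg.
Tool frame: the origin (TCP) lies midway between the tips of the shut fingers; the grasp point (between the pads) lies 19 mm behind it; z points along the fingers, y is the line along which they close (so a half turn about z gives the same grasp; the last joint's range is limited). The gripper opens to 85 mm and grips with 20 to 120 N. Pads are 22 mm wide; open, the fingers measure 114 mm over their backs; the gripper's body (76 mm by 85 mm) begins 54 mm behind the grasp point. The pads swing forward as they close: fully open they stand 13 mm farther back than shut.
Start: joints at [-1.14, 0.314, -0.047, 1.21, 0, 1.571], TCP at [0.251, -0.545, 0.231] pointing down, gripper open.
Joint ranges: [-2.67, 2.67], [-0.69, 1.73], [-1.03, 1.25], [-2.08, 2.16], [-1.42, 1.45], [-3.14, 3.14]. Speed limits (rad/s): [2.39, 2.39, 3.01, 3.14, 3.14, 3.14].

INTERFACE

Orientations are given as [roll, pitch, yaw] about the fixed x, y, z axes, in that order (R = Rz(yaw) Ry(pitch) Rx(roll)).
In Python, from station import bot, vision, workorder gives the robot as it stands. The module is installed in compiled form; this text tells all that it offers.
- The arm moves only by the tool jog_arm, never from a script. Its argument "plan" is text: rows parted by semicolons, each of 7 numbers parted by spaces: the closure, from 0 (fully open) to 1 (shut), then the shift along the world's x, y, z in mm, then the turn, a rotation vector about the world's x, y, z in rad. A call has exactly 5 rows; each row is the pose to reach, as a shift and turn from the pose commanded when the call began; what a row does not reach only later rows make up. A row lasts 1/10 s, in which the tool goes at most 50 mm and 8.59 degrees, less where a joint would pass 70% of its speed; a pose out of reach is approached as far as the arm can. A call with a gripper value outside its range is refused whole. The fingers move at their own pace and stop on an object; "force" is the grip in N (left out, the last holds). Time passes only in rows, so rows that repeat a pose let the fingers close, or fill a call up. It gives the time, the measured TCP pose, the force, the opening and the grip force at its end, in the units of the state.
- bot.get_state(): the state, without advancing time (a new reading comes with each control period).
- vision.get_image(name): name is "scene" or "top" or "wrist"; returns the picture (420x560x3 uint8, red, green, blue); there is no depth.
- vision.camera_params(name): a dict with "K" (3x3 intrinsics, pixels), "k1" (the pictures are not rectified: a ray, as slopes to the right and down, at radius r is drawn at 1 + k1 r^2 times it, then the intrinsics apply), "extrinsics" (4x4, takes a point from camera to world coordinates); the wrist camera has in their place "T_tool_cam" (4x4, takes a point from camera to tool coordinates, whose origin is the TCP and whose axes are the flange's). Camera axes: x right, y down, z forward; pixel columns grow to the right and rows downward; lengths in m; the calibration is good to about 2 mm. A picture is of the moment at which its call begins: read the wrist's pose just before it. camera_params takes no time and is no camera call.
- workorder.close_job(): hands the job in; it is judged then, once.
The state is a dict: "time_s": time; "joint_pos": joint angles; "dq": joint speeds; "joint_torque": joint torques, N m; "eef_pos": TCP position; "tool_rot": TCP orientation; "force": force on the tool from outside, world axes, zero at the start; "torque": the same for the moment, N m; "gripper_width": finger opening in m; "gripper_force": force on a finger pad.
Only numpy, scipy, OpenCV 4.12 (cv2) and the standard library are available. Lean on these libraries where they do the work, as an engineer would, in place of code of your own. Each camera call takes 0.05 s, during which the arm holds its last target. There are 200 camera calls.

## Working session

There is one attempt and no reset: what is moved stays moved. The work goes in short steps, Python scripts to look and compute and a tool call to move; the robot and the scene stay as the last step left them, time stands still between calls to the robot, and variables do not carry over. Pictures are saved under pics/ and viewed, at most 10 in all, crops included, and the job is handed in when it is done.

Besides the shell and the picture viewer there is one more tool, called after ">>>" as a command line: name --argument value ..., lists and objects as JSON in quotes. jog_arm: Moves the arm, as the interface text tells. Its arguments: {"type":"object","properties":{"plan":{"type":"string"},"force":{"type":"number"}},"required":["plan"]}

```bash
mkdir -p pics; python3 - <<'E'
from station import bot, vision
import cv2,json,numpy as np
for n in("scene","top"):
    im=vision.get_image(n); cv2.imwrite(f"pics/{n}0.png",im[:,:,::-1])
    p=vision.camera_params(n); print(n,{k:np.round(np.array(v),4).tolist() for k,v in p.items()})
s=bot.get_state();print(s)
print(vision.camera_params("wrist"))
E
```

```text
scene {'K': [[480.3725, 0.0, 283.167], [0.0, 480.3725, 209.9471], [0.0, 0.0, 1.0]], 'k1': -0.0883, 'extrinsics': [[-0.7993, -0.2869, 0.5281, -0.0734], [-0.6006, 0.3506, -0.7186, 0.8838], [0.0211, -0.8915, -0.4525, 0.6167], [0.0, 0.0, 0.0, 1.0]]}
top {'K': [[413.9565, 0.0, 271.6176], [0.0, 413.9565, 210.7226], [0.0, 0.0, 1.0]], 'k1': -0.0321, 'extrinsics': [[-0.0252, -0.9858, 0.1659, 0.3114], [-0.9997, 0.0254, -0.0006, 0.0549], [-0.0036, -0.1659, -0.9861, 1.3258], [0.0, 0.0, 0.0, 1.0]]}
{'time_s': 0.1, 'joint_pos': array([-1.13998207e+00,  3.14144634e-01, -4.79851405e-02,  1.21022268e+00,
       -6.78386367e-06,  1.57077164e+00]), 'dq': array([-0.00123548, -0.00088935,  0.00354528, -0.00128468,  0.00039872,
        0.00010417]), 'joint_torque': array([ 5.07207242e-04, -5.40768743e+01,  3.40540802e+01,  1.12362092e-02,
        9.04346507e-05,  6.89167422e-06]), 'eef_pos': array([ 0.25034135, -0.54469115,  0.23052454]), 'tool_rot': array([-3.14003652e+00,  6.74543815e-06,  4.30838957e-01]), 'force': array([ 0.43716701, -0.11751711,  0.26737934]), 'torque': array([-0.04530055,  0.02854166, -0.00015231]), 'gripper_force': 0.0, 'gripper_width': 0.08553853354650316}
{'K': array([[325.41448448,   0.        , 280.77756235],
       [  0.        , 325.41448448, 212.01678253],
       [  0.        ,   0.        ,   1.        ]]), 'k1': 0.010257587111006734, 'T_tool_cam': array([[ 3.70278843e-04, -9.65071845e-01, -2.61985107e-01,
         6.63837016e-02],
       [ 9.99999890e-01,  2.82135034e-04,  3.74060290e-04,
        -7.65540054e-06],
       [-2.87079877e-04, -2.61985216e-01,  9.65071844e-01,
        -1.42728622e-01],
       [ 0.00000000e+00,  0.00000000e+00,  0.00000000e+00,
         1.00000000e+00]])}
```

View pics/scene0.png

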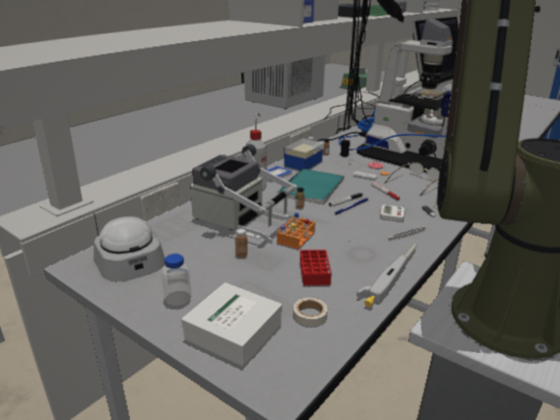

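View pics/top0.png

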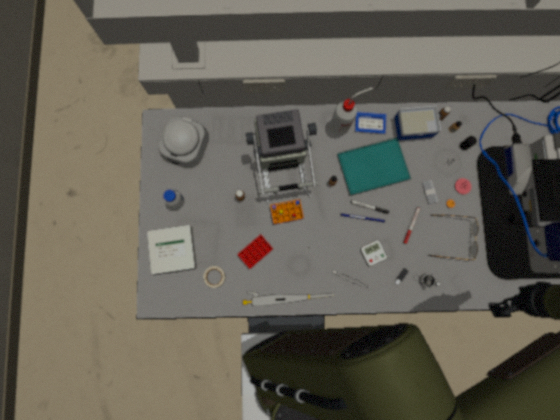

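The scene view shows the autosampler at about (235,190) with the orange rack at (297,232). In the top view the autosampler is at (285,160), the orange rack at (286,212), the dye bottle at (239,196) and the oil bottle at (332,181). The red rack is the look-alike. Next I'll enlarge the top view.

```bash
cat > h.py <<'E'
import numpy as np,cv2
from station import bot,vision
from scipy.spatial.transform import Rotation as R
def cam(n,st=None):
    p=vision.camera_params(n)
    if n=="wrist":
        T=np.eye(4);T[:3,:3]=R.from_euler('xyz',st['tool_rot']).as_matrix();T[:3,3]=st['eef_pos'];E=T@p['T_tool_cam']
    else:E=p['extrinsics']
    return np.array(p['K']),p['k1'],np.array(E)
def ray(c,uv):
    K,k,E=c
    d=np.linalg.solve(K,[uv[0],uv[1],1.])[:2];x=d.copy()
    for _ in range(20):x=d/(1+k*(x@x))
    return E[:3,3],E[:3,:3]@np.array([x[0],x[1],1])
def onz(c,uv,z):
    o,d=ray(c,uv);return o+d*(z-o[2])/d[2]
def proj(c,P):
    K,k,E=c;q=E[:3,:3].T@(np.array(P,float)-E[:3,3]);x=q[:2]/q[2];x=x*(1+k*(x@x));return K[:2,:2]@x+K[:2,2]
E
python3 - <<'E'
from h import *
a=cv2.imread("pics/top0.png");b=cv2.imread("pics/scene0.png")
A=cv2.resize(a[95:235,228:348],None,fx=4,fy=4,interpolation=cv2.INTER_CUBIC)
cv2.imwrite("pics/c1.png",A)
c=cam("top")
for n,uv,z in(("dye",(239,196),.066),("oil",(332,181),.058),("tim",(374,253),.018)):print(n,onz(c,uv,z).round(3))
h=cv2.cvtColor(a,cv2.COLOR_BGR2HSV)
m=cv2.inRange(h,(6,150,120),(28,255,255));m[:195]=0;m[230:]=0;m[:,:260]=0;m[:,310:]=0
m=cv2.morphologyEx(m,cv2.MORPH_CLOSE,np.ones((5,5)))
p=max(cv2.findContours(m,0,1)[0],key=cv2.contourArea)
W=np.array([onz(c,q[0],.032)[:2] for q in p]).astype(np.float32)
r=cv2.minAreaRect(W*1000);print(r)
print([onz(c,u,.03).round(3).tolist() for u in((268,204),(286,212))])
E
```

```text
dye [0.572 0.154 0.066]
oil [ 0.615 -0.138  0.058]
tim [ 0.388 -0.265  0.018]
((526.339111328125, 7.806865692138672), (62.291778564453125, 95.94527435302734), 9.931772232055664)
[[0.551, 0.065, 0.03], [0.524, 0.009, 0.03]]
```

View pics/c1.png

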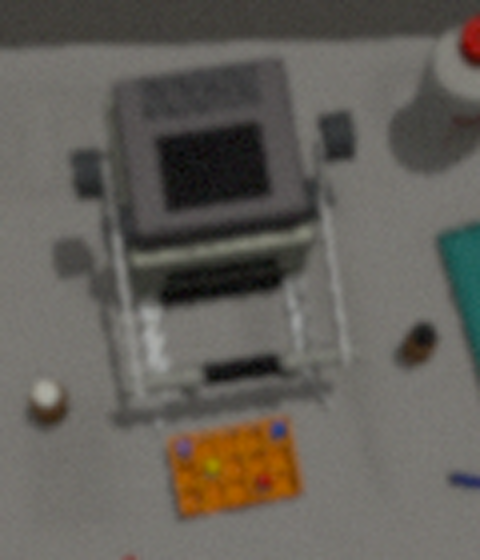

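The crop shows the black sleeve from about (206,372) to (279,365), the bar ends at (140,386) and (350,357), and the back stop and front panel at y≈275-300. The orange rack is in front. Next I'll measure the autosampler's pose.

```bash
python3 - <<'E'
from h import *
c=cam("top")
f=lambda u,v,z:onz(c,(228+(u+.5)/4-.5,95+(v+.5)/4-.5),z)
def yaw(a,b): d=a-b;return np.degrees(np.arctan2(-d[0],d[1])),np.linalg.norm(d[:2])
S=[f(206,374,.09),f(279,366,.09)];print("sleeve",S,yaw(*S),(S[0]+S[1])/2)
B=[f(140,386,.09),f(350,358,.09)];print("bar",B,yaw(*B),(B[0]+B[1])/2)
H=[f(113,82,.15),f(283,62,.15)];print("housing back",H,yaw(*H))
H=[f(125,240,.15),f(312,215,.15)];print("housing front",H,yaw(*H),(H[0]+H[1])/2)
H=[f(75,172,.12),f(355,133,.12)];print("cw",yaw(*H),(H[0]+H[1])/2)
# scene: dark sleeve, enlarged
b=cv2.imread("pics/scene0.png");cv2.imwrite("pics/c2.png",cv2.resize(b[140:260,180:330],None,fx=5,fy=5,interpolation=cv2.INTER_CUBIC))
m=(S[0]+S[1])/2;print(proj(cam("scene"),m),[(proj(cam("scene"),s)-[180,140])*5 for s in S+B])
E
```

```text
sleeve [array([0.58874383, 0.02945265, 0.09      ]), array([ 0.59356097, -0.02651215,  0.09      ])] (np.float64(4.919578108557686), np.float64(0.056171727781565525)) [0.5911524  0.00147025 0.09      ]
bar [array([0.58068249, 0.0800577 , 0.09      ]), array([ 0.59843495, -0.08105253,  0.09      ])] (np.float64(6.287955765765833), np.float64(0.16208533170750117)) [ 5.8955872e-01 -4.9741543e-04  9.0000000e-02]
housing back [array([0.80145513, 0.09411637, 0.15      ]), array([ 0.81400011, -0.03401758,  0.15      ])] (np.float64(5.591734772011675), np.float64(0.12874659566528823))
housing front [array([0.67795998, 0.08753737, 0.15      ]), array([ 0.69355947, -0.05105369,  0.15      ])] (np.float64(6.422049310225464), np.float64(0.1394662257358543)) [0.68575973 0.01824184 0.15      ]
cw (np.float64(6.814180017740536), np.float64(0.21618578673952885)) [0.75499647 0.01807824 0.12      ]
[278.33669251 197.97557226] [array([461.51843556, 309.79567304]), array([520.81238005, 270.64706636]), array([410.09767033, 349.87020965]), array([574.52182741, 234.92850951])]
```

View pics/c2.png

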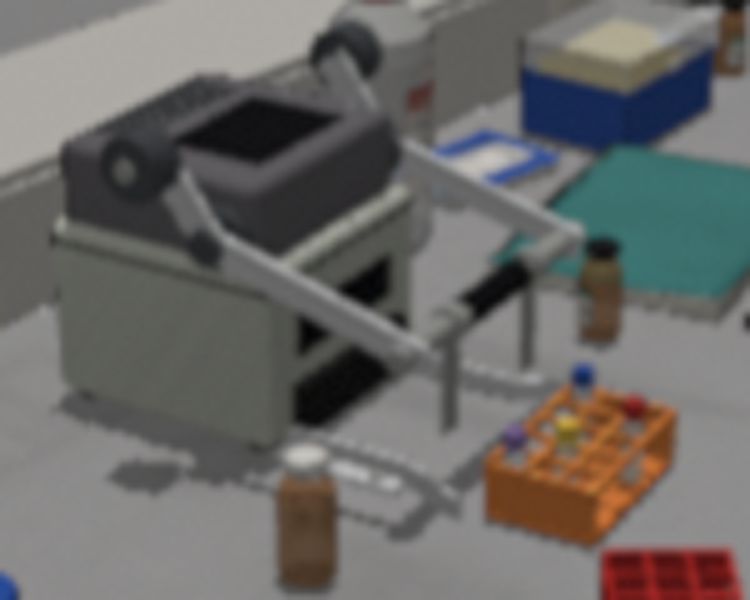

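The two views agree: autosampler yaw is about 6.3°, the bar is at (0.590, 0.001), and the stop is at about (0.670, 0.010). The rack is at (0.526, 0.008), roughly 14 mm left of the centre line. I'll move now, with the gripper shut and swinging round above the bench.

>>> jog_arm --plan "1 20 45 0 0 0 -0.06; 1 40 90 0 0 0 -0.13; 1 60 135 0 0 0 -0.19; 1 80 180 0 0 0 -0.26; 1 100 225 0 0 0 -0.32" --force 20

```text
time_s: 0.6
eef_pos: [0.3507, -0.3182, 0.231]
tool_rot: [-3.141, 0.0, 0.108]
force: [1.4, 0.5, 0.1]
gripper_width: 0.0124
gripper_force: 0.0
```

>>> jog_arm --plan "1 20 45 0 0 0 0; 1 40 90 0 0 0 0; 1 60 135 0 0 0 0; 1 80 180 0 0 0 0; 1 100 225 0 0 0 0"

```text
time_s: 1.1
eef_pos: [0.4508, -0.0932, 0.2312]
tool_rot: [3.142, -0.0, 0.111]
force: [0.4, -0.4, -0.5]
gripper_width: 0.0002
gripper_force: 0.0
```

>>> jog_arm --plan "1 20 45 0 0 0 0; 1 40 88 0 0 0 0; 1 40 88 0 0.016 -0.149 0; 1 30 88 0 0.032 -0.298 0; 1 20 88 0 0.044 -0.4 0"

```text
time_s: 1.6
eef_pos: [0.4697, -0.0063, 0.2297]
tool_rot: [3.141, -0.405, 0.113]
force: [-0.3, -0.6, 0.2]
gripper_width: 0.0002
gripper_force: 0.0
```

```bash
python3 - <<'E'
from h import *
import pickle
s=bot.get_state();im=vision.get_image("wrist")[:,:,::-1];cv2.imwrite("pics/w1.png",im);pickle.dump(s,open("w1.pkl","wb"))
c=cam("wrist",s)
for n,P in(("bar",(.590,.001,.09)),("rack",(.526,.008,.032)),("stop",(.6705,.01,0))):print(n,proj(c,P))
E
```

```text
bar [287.35797848 135.39387417]
rack [273.58830132 209.52690673]
stop [285.82621379 100.37237962]
```

View pics/w1.png

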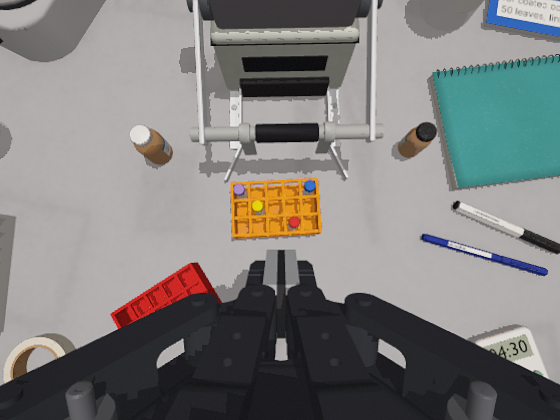

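The wrist view shows the sleeve from (255,133) to (319,131). The rack rim corners are at (231,182), (319,179), (322,234) and (232,238). The stop's foot line runs from about (241,97) to (328,95).

```bash
python3 - <<'E'
from h import *
import pickle
s=pickle.load(open("w1.pkl","rb"));c=cam("wrist",s)
S=[onz(c,u,.09) for u in((255,133),(319,131.5))];d=S[0]-S[1];print("sleeve",(S[0]+S[1])/2,np.linalg.norm(d),np.degrees(np.arctan2(-d[0],d[1])))
S=[onz(c,u,.09) for u in((192,134),(382,131))];d=S[0]-S[1];print("bar",(S[0]+S[1])/2,np.linalg.norm(d),np.degrees(np.arctan2(-d[0],d[1])))
Q=np.array([onz(c,u,.032)[:2] for u in((231,182),(319,179),(322,234),(232,238))],np.float32)*1000
print(Q,cv2.minAreaRect(Q),Q.mean(0))
S=[onz(c,u,0) for u in((241,97),(328,95))];d=S[0]-S[1];print("stop",(S[0]+S[1])/2,np.linalg.norm(d),np.degrees(np.arctan2(-d[0],d[1])))
im=cv2.imread("pics/w1.png");h=cv2.cvtColor(im,cv2.COLOR_BGR2HSV);m=cv2.inRange(h,(8,150,120),(24,255,255));m[:160]=0;m[245:]=0;m[:,:215]=0;m[:,335:]=0
m=cv2.morphologyEx(m,cv2.MORPH_CLOSE,np.ones((25,25)))
p=max(cv2.findContours(m,0,1)[0],key=cv2.contourArea)
W=np.array([onz(c,q[0],.032)[:2] for q in p],np.float32);print(cv2.minAreaRect(W*1000))
E
```

```text
sleeve [0.59306466 0.00167342 0.09      ] 0.06107488217642493 7.8815656432159535
bar [0.59276228 0.00159376 0.09      ] 0.18111846801940523 7.42400651493319
[[551.4777    58.808372]
 [565.9781   -38.43014 ]
 [505.14447  -47.619877]
 [489.74988   49.373596]] ((528.0408935546875, 5.498760223388672), (62.44470977783203, 98.31307220458984), 8.690102577209473) [528.0875      5.5329876]
stop [0.67609265 0.01228325 0.        ] 0.10986643340005389 7.879352343542906
((528.3837890625, 6.538105010986328), (62.614410400390625, 97.63582611083984), 9.620698928833008)
```

>>> jog_arm --plan "1 10 -1 0 0.018 -0.139 0.01; 1 20 -1 0 0.036 -0.278 0.015; 1 30 -2 -15 0.054 -0.41 0.02; 1 40 -2 -40 0.061 -0.463 0.02; 1 46 -2 -70 0.061 -0.463 0.02"

```text
time_s: 2.15
eef_pos: [0.5573, -0.0228, 0.2221]
tool_rot: [-3.122, -0.815, 0.128]
force: [0.6, 0.6, -1.2]
gripper_width: 0.0
gripper_force: 0.0
```

>>> jog_arm --plan "1 0 0 0 0 0 0; 1 0 0 0 0 0 0; 1 0 0 0 0 0 0; 1 0 0 0 0 0 0; 1 0 0 0 0 0 0"

```text
time_s: 2.65
eef_pos: [0.5552, -0.0214, 0.2207]
tool_rot: [-3.121, -0.811, 0.129]
force: [0.7, -0.1, 0.1]
gripper_width: -0.0002
gripper_force: 0.0
```

```bash
python3 -c "
from h import *
s=bot.get_state();print(s['joint_pos'].round(3),s['eef_pos'],s['tool_rot'])"
```

```text
[-0.183 -0.285 -1.025  0.05   0.245  2.922] [ 0.55523612 -0.02143348  0.22074129] [-3.12081795 -0.81079292  0.12887678]
```

>>> jog_arm --plan "1 0 5 0 -0.014 0.11 0; 1 0 10 -15 -0.014 0.11 0; 1 0 15 -30 -0.014 0.11 0; 1 0 17 -45 -0.014 0.11 0; 1 0 17 -60 -0.014 0.11 0"

```text
time_s: 3.15
eef_pos: [0.5554, -0.0041, 0.1602]
tool_rot: [-3.12, -0.7, 0.129]
force: [0.4, 0.3, 0.3]
gripper_width: 0.0001
gripper_force: 0.0
```

```bash
python3 -c "
from h import *
s=bot.get_state();print(s['joint_pos'].round(3),s['eef_pos'],s['tool_rot'])"
```

```text
[-0.111 -0.162 -1.014  0.037  0.175  2.956] [ 0.55537847 -0.00412464  0.16016616] [-3.1204013  -0.69996127  0.12909876]
```

>>> jog_arm --plan "1 0 0 -15 0 0 0; 1 -2 0 -30 0 0 0; 1 -5 0 -45 0 0 0; 1 -7 0 -55 0 0 0; 1 -7 0 -55 0 0 0"

```text
time_s: 3.65
eef_pos: [0.5654, -0.0078, 0.1166]
tool_rot: [-3.114, -0.671, 0.129]
force: [0.5, 1.2, 0.5]
gripper_width: -0.0005
gripper_force: 0.0
```

```bash
python3 - <<'E'
from h import *
s=bot.get_state();print(s['joint_pos'].round(3),s['eef_pos'],s['tool_rot'])
c=cam("wrist",s);im=vision.get_image("wrist")[:,:,::-1];cv2.imwrite("pics/w2.png",im);print(proj(c,(.593,.0017,.09)),proj(c,s['eef_pos']))
E
```

```text
[-0.119 -0.047 -1.025 -0.057  0.18   2.945] [ 0.56542747 -0.00783196  0.1166118 ] [-3.11375685 -0.67100013  0.12861795]
[272.57527071 230.72863168] [280.82360352 268.18359623]
```

View pics/w2.png

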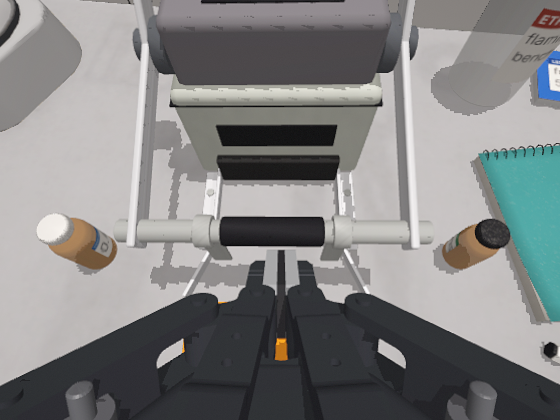

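The sleeve centre at (272,231) matches my estimate of (272.6,230.7). I'll slip the fingertips under the bar with a slightly smaller tilt, since the elbow is at its limit.

>>> jog_arm --plan "1 -2 3 -8 -0.009 0.07 0; 1 -4 5 -24 -0.009 0.07 0; 1 -4 5 -24 -0.009 0.07 0; 1 3 6 -34 -0.009 0.07 0; 1 8 7 -42 -0.009 0.07 0"

```text
time_s: 4.2
eef_pos: [0.5743, -0.0009, 0.0761]
tool_rot: [-3.115, -0.603, 0.129]
force: [1.0, 0.6, 0.6]
gripper_width: 0.0001
gripper_force: 0.0
```

>>> jog_arm --plan "1 4 0 -7 0 0 0; 1 8 1 -15 0 0 0; 1 10 1 -13 0 0 0; 1 12 1 -12 0 0 0; 1 12 1 -12 0 0 0"

```text
time_s: 4.7
eef_pos: [0.5863, 0.0001, 0.064]
tool_rot: [-3.114, -0.602, 0.129]
force: [0.3, -0.4, -0.4]
gripper_width: 0.0002
gripper_force: 0.0
```

```bash
python3 - <<'E'
import numpy as np
a=np.array([.9914,.1305]);bar0=np.array([.593,.0017]);T=.60
n=np.array([np.cos(T),np.sin(T)]);f=np.array([np.sin(T),-np.cos(T)])
prev=None
for th in np.arange(0,1.61,.1):
    p=th-.2527
    b=.12*np.array([-np.cos(p)+np.cos(.2527),np.sin(p)+np.sin(.2527)])+[0,.09]
    t=b-.020*n+.018*f
    w=np.r_[bar0+a*t[0],t[1]]*1000
    print(round(th,1),w.round(0),np.round(w-prev) if prev is not None else '');prev=w
E
```

```text
0.0 [587.   1.  64.] 
0.1 [584.   1.  76.] [-2. -0. 12.]
0.2 [583.   0.  88.] [-1. -0. 12.]
0.3 [583.   0. 100.] [-0. -0. 12.]
0.4 [584.   1. 111.] [ 1.  0. 12.]
0.5 [587.   1. 123.] [ 2.  0. 12.]
0.6 [590.   1. 135.] [ 3.  0. 11.]
0.7 [595.   2. 146.] [ 5.  1. 11.]
0.8 [600.   3. 156.] [ 6.  1. 11.]
0.9 [607.   4. 166.] [ 7.  1. 10.]
1.0 [615.   5. 175.] [8. 1. 9.]
1.1 [623.   6. 184.] [9. 1. 8.]
1.2 [632.   7. 191.] [9. 1. 7.]
1.3 [642.   8. 198.] [10.  1.  7.]
1.4 [653.  10. 203.] [11.  1.  5.]
1.5 [664.  11. 208.] [11.  1.  4.]
1.6 [676.  13. 211.] [11.  2.  3.]
```

>>> jog_arm --plan "1 -1 0 7 0 0 0; 1 -2 0 14 0 0 0; 1 -3 0 21 0 0 0; 1 -3 0 28 0 0 0; 1 -3 0 36 0 0 0"

```text
time_s: 5.2
eef_pos: [0.5808, 0.0002, 0.0989]
tool_rot: [-3.113, -0.599, 0.128]
force: [-3.6, -0.4, -0.8]
gripper_width: 0.0002
gripper_force: 1.9
```

```bash
python3 - <<'E'
from h import *
s=bot.get_state();print(s['joint_pos'].round(3))
im=vision.get_image("wrist")[:,:,::-1];cv2.imwrite("pics/w3.png",im)
im=vision.get_image("scene")[:,:,::-1];cv2.imwrite("pics/s3.png",cv2.resize(im[140:260,180:330],None,fx=4,fy=4))
E
```

```text
[-0.083  0.028 -0.946  0.014  0.146  2.966]
```

View pics/s3.png

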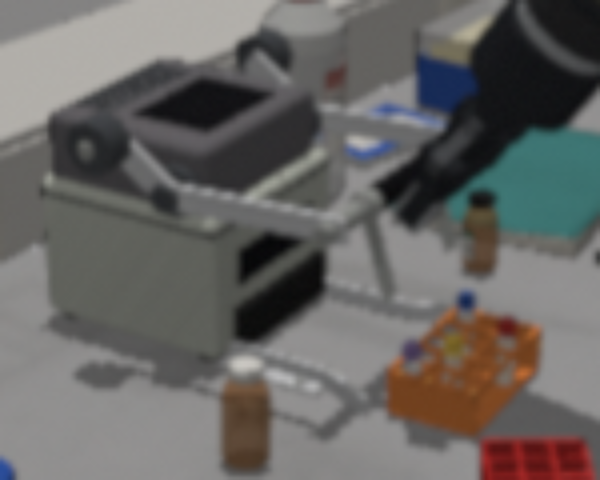

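The bar is rising on the fingertips, with the sleeve at about (370,195) in the crop and a contact force of around 4 N. I'll continue along the arc.

>>> jog_arm --plan "1 1 0 7 0 0 0; 1 2 0 14 0 0 0; 1 4 0 21 0 0 0; 1 6 1 29 0 0 0; 1 8 1 37 0 0 0"

```text
time_s: 5.8
eef_pos: [0.5916, 0.0013, 0.1378]
tool_rot: [-3.114, -0.603, 0.129]
force: [-0.5, -0.2, -1.1]
gripper_width: -0.0
gripper_force: 0.3
```

>>> jog_arm --plan "1 4 1 8 0 0 0; 1 8 1 16 0 0 0; 1 13 2 24 0 0 0; 1 19 3 32 0 0 0; 1 25 4 39 0 0 0"

```text
time_s: 6.3
eef_pos: [0.6167, 0.0052, 0.1765]
tool_rot: [-3.114, -0.603, 0.129]
force: [-0.1, 0.4, 0.1]
gripper_width: -0.0002
gripper_force: 0.1
```

>>> jog_arm --plan "1 7 1 6 0 0 0; 1 14 2 12 0 0 0; 1 22 2 17 0 0 0; 1 30 3 22 0 0 0; 1 35 4 24 0 0 0"

```text
time_s: 6.8
eef_pos: [0.6521, 0.0092, 0.2003]
tool_rot: [-3.114, -0.603, 0.129]
force: [-0.0, 0.1, -0.2]
gripper_width: -0.0003
gripper_force: 0.0
```

```bash
python3 - <<'E'
from h import *
im=vision.get_image("scene")[:,:,::-1];a=cv2.resize(im[110:260,180:330],None,fx=4,fy=4)
cv2.imwrite("pics/s4.png",a[:,:])
E
```

```text
(no output)
```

View pics/s4.png

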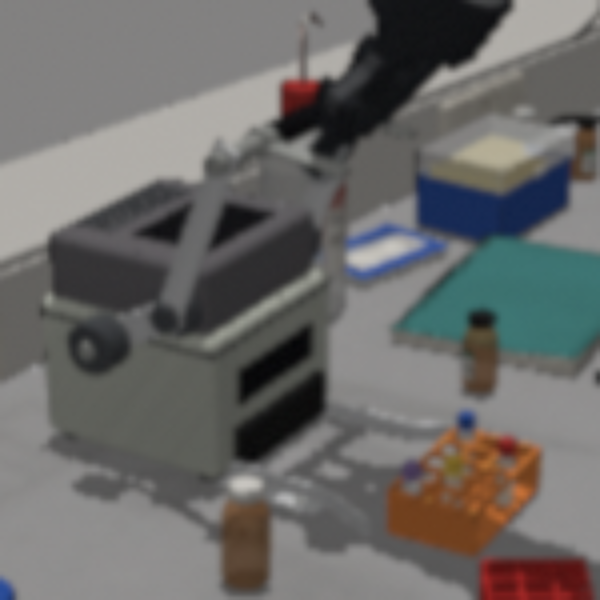

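The bar is up: in the crop the yoke stands upright, with the bar at about (230,155) and free of the fingers. I'll back off, set the tool vertical and go to the left of the rack to nudge it onto the centre line.

>>> jog_arm --plan "1 -25 -3 0 0 0 0; 1 -55 -7 0 0 0 0; 1 -85 -11 0 -0.018 0.14 0; 1 -100 10 0 -0.036 0.28 0; 1 -110 40 0 -0.055 0.42 0"

```text
time_s: 7.35
eef_pos: [0.5392, 0.0481, 0.2007]
tool_rot: [-3.116, -0.174, 0.126]
force: [1.3, -0.4, -0.2]
gripper_width: -0.0005
gripper_force: 0.0
```

>>> jog_arm --plan "1 -10 22 -30 -0.015 0.12 0; 1 -20 32 -60 -0.023 0.18 0; 1 -20 32 -100 -0.023 0.18 0; 1 -20 32 -130 -0.023 0.18 0; 1 -20 32 -130 -0.023 0.18 0"

```text
time_s: 7.85
eef_pos: [0.5171, 0.0785, 0.0651]
tool_rot: [-3.112, 0.012, 0.133]
force: [-0.3, -0.2, 0.1]
gripper_width: 0.0001
gripper_force: 0.0
```

```bash
python3 - <<'E'
from h import *
s=bot.get_state();print(s['joint_pos'].round(3),s['tool_rot'],s['eef_pos'])
c=cam("wrist",s);im=vision.get_image("wrist")[:,:,::-1];cv2.imwrite("pics/w5.png",im)
t=vision.get_image("top")[:,:,::-1];h=cv2.cvtColor(np.ascontiguousarray(t),cv2.COLOR_BGR2HSV)
m=cv2.inRange(h,(6,150,120),(28,255,255));m[:195]=0;m[230:]=0;m[:,:260]=0;m[:,310:]=0
print((m>0).sum())
w=cv2.resize(im,None,fx=1,fy=1)
E
```

```text
[ 0.132  0.309 -0.459  0.815  0.029  3.141] [-3.11226232  0.0117992   0.13302603] [0.51712647 0.07846795 0.06507515]
7
```

View pics/w5.png

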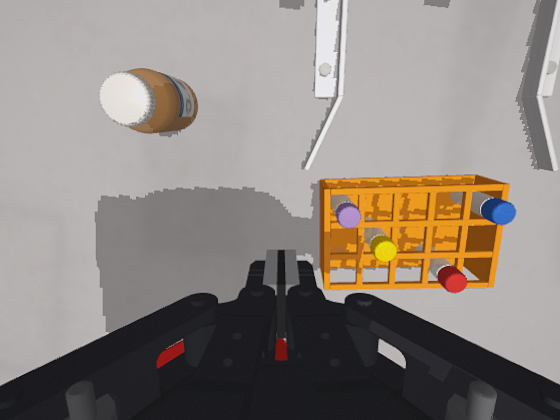

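The wrist view shows the rack rim corners at about (320,180), (508,183), (496,287) and (325,289). The fingers at (281,255) stand just to the left of the rack. The flare ends are at (305,168) and (556,168).

```bash
cat >> h.py <<'E'
stop=np.array([.6733,.0123]);a=np.array([.9914,.1305]);nn=np.array([-.1305,.9914])
def own(P):
    d=np.array(P[:2])-stop;return np.array([d@a,d@nn])*1000
def rack(im,c,box):
    h=cv2.cvtColor(np.ascontiguousarray(im),cv2.COLOR_BGR2HSV);m=cv2.inRange(h,(8,150,120),(24,255,255))
    k=np.zeros_like(m);x0,y0,x1,y1=box;k[y0:y1,x0:x1]=255;m&=k
    m=cv2.morphologyEx(m,cv2.MORPH_OPEN,np.ones((3,3)))
    p=np.vstack(cv2.findContours(m,0,1)[0])[:,0]
    W=np.array([own(onz(c,q,.032)) for q in p],np.float32)
    return cv2.minAreaRect(W),W.min(0),W.max(0)
E
python3 - <<'E'
from h import *
s=bot.get_state();c=cam("wrist",s);im=cv2.imread("pics/w5.png")
print(rack(im,c,(310,165,540,300)))
for u in((320,180),(508,183),(496,287),(325,289)):print(own(onz(c,u,.032)))
for u in((305,168),(556,168),(338,96),(526,96)):print("guide",own(onz(c,u,.013)))
print("tcp",own(s['eef_pos']))
d=ray(c,(127,98));print("dye",onz(c,(127,98),.066))
E
```

```text
(((-138.34420776367188, 12.581558227539062), (68.01678466796875, 102.91829681396484), 2.0107955932617188), array([-173.88362,  -39.78351], dtype=float32), array([-103.42566,   65.12023], dtype=float32))
[-106.70097599   65.12022859]
[-107.72070212  -37.11799797]
[-170.51855824  -41.63239311]
[-173.88362315   59.80637362]
guide [-102.65619418   72.73230005]
guide [-101.9622923   -75.59465776]
guide [-61.27971754  54.7536791 ]
guide [-61.62886523 -50.26873518]
tcp [-142.70750528   85.79228377]
dye [0.5880389  0.15430577 0.066     ]
```

>>> jog_arm --plan "1 6 1 -25 0 0 0; 1 6 1 -50 0 0 0; 1 7 -5 -50 0 0 0; 1 8 -10 -50 0 0 0; 1 8 -12 -50 0 0 0"

```text
time_s: 8.45
eef_pos: [0.5309, 0.0665, 0.0217]
tool_rot: [-3.112, -0.0, 0.132]
force: [-0.1, 1.0, -0.2]
gripper_width: -0.0003
gripper_force: 0.5
```

>>> jog_arm --plan "1 0 -2 0 0 0 0; 1 1 -4 0 0 0 0; 1 1 -6 0 0 0 0; 1 1 -8 0 0 0 0; 1 1 -9 0 0 0 0"

```text
time_s: 8.95
eef_pos: [0.532, 0.0592, 0.0213]
tool_rot: [-3.109, -0.001, 0.133]
force: [0.1, 6.0, 5.8]
gripper_width: -0.0001
gripper_force: 4.0
```

```bash
python3 - <<'E'
from h import *
s=bot.get_state();c=cam("wrist",s);im=vision.get_image("wrist")[:,:,::-1];cv2.imwrite("pics/w6.png",im)
print(rack(im,c,(300,140,559,300)),own(s['eef_pos']),s['eef_pos'])
E
```

```text
(((-123.71266174316406, 3.0977859497070312), (39.30373764038086, 99.61244201660156), 0.679453432559967), array([-143.85304,  -46.62615], dtype=float32), array([-104.43616 ,   53.049614], dtype=float32)) [-134.01323226   64.94269257] [0.53195072 0.05919995 0.02131529]
```

>>> jog_arm --plan "1 0 -1.5 0 0 0 0; 1 0.4 -3 0 0 0 0; 1 0.4 -3 0 0 0 0; 1 0 1 0 0 0 0; 1 -1 6 0 0 0 0"

```text
time_s: 9.5
eef_pos: [0.5293, 0.0636, 0.0199]
tool_rot: [-3.113, 0.003, 0.132]
force: [0.4, -0.8, 0.0]
gripper_width: -0.0002
gripper_force: 0.0
```

```bash
python3 - <<'E'
from h import *
s=bot.get_state();c=cam("wrist",s);im=vision.get_image("wrist")[:,:,::-1];cv2.imwrite("pics/w7.png",im)
print(rack(im,c,(300,140,559,300)),own(s['eef_pos']),s['eef_pos'],s['joint_pos'].round(3))
E
```

```text
(((-124.1060562133789, 1.6269874572753906), (40.255558013916016, 101.18370819091797), 1.0848796367645264), array([-145.12729,  -49.30557], dtype=float32), array([-104.7796 ,   51.96845], dtype=float32)) [-136.06849504   69.61040149] [0.52930374 0.06355972 0.01989526] [ 0.102  0.374 -0.489  0.712  0.028  3.111]
```

>>> jog_arm --plan "1 0 2 40 0 0 0; 1 0 2 70 0 0 0; 0.6 -30 -20 70 -0.006 -0.07 0; 0.3 -59 -50 70 -0.012 -0.143 0; 0.3 -64 -78 60 -0.012 -0.143 0"

```text
time_s: 10.05
eef_pos: [0.4569, -0.0144, 0.0779]
tool_rot: [3.14, -0.132, 0.136]
force: [-0.1, 0.7, -0.9]
gripper_width: 0.0432
gripper_force: 0.0
```

>>> jog_arm --plan "0.3 0 0 -20 0 0 0; 0.3 0 0 -45 0 0 0; 0.3 0 0 -60 0 0 0; 0.3 0 0 -66 0 0 0; 0.3 0 0 -66 0 0 0"

```text
time_s: 10.55
eef_pos: [0.4641, -0.0142, 0.0127]
tool_rot: [3.14, -0.135, 0.135]
force: [0.2, 0.2, 0.9]
gripper_width: 0.0599
gripper_force: 0.0
```

```bash
python3 - <<'E'
from h import *
s=bot.get_state();c=cam("wrist",s);im=vision.get_image("wrist")[:,:,::-1];cv2.imwrite("pics/w8.png",im)
print(rack(im,c,(150,60,420,300)),own(s['eef_pos']),s['eef_pos'],s['tool_rot'],s['joint_pos'].round(3))
E
```

```text
(((-148.5836181640625, -0.24266815185546875), (98.09381103515625, 52.529972076416016), 89.14715576171875), array([-175.21603 ,  -49.554974], dtype=float32), array([-122.764244,   49.00966 ], dtype=float32)) [-210.87633283    1.02965764] [ 0.46408279 -0.0142011   0.01271211] [ 3.1401104  -0.13480759  0.13471824] [-0.047  0.182 -0.799  0.457  0.023  2.962]
```

View pics/w8.png

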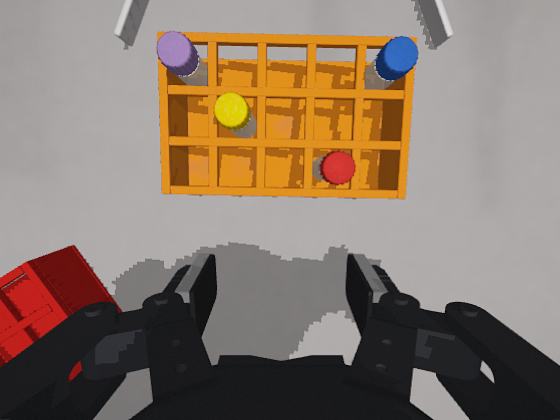

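The rack is centred and square: rim corners at (160,33), (416,38), (406,197) and (163,192), with both fingertips behind it at (200,260) and (362,260). That was my tenth picture. Now I'll push straight in.

>>> jog_arm --plan "0.3 10 1.3 0 0 0 0; 0.3 18 2.4 0 0 0 0; 0.3 23 3 0 0 0 0; 0.3 28 3.7 0 0 0 0; 0.3 33 4.3 0 0 0 0"

```text
time_s: 11.1
eef_pos: [0.4978, -0.0098, 0.0133]
tool_rot: [3.14, -0.136, 0.135]
force: [-3.0, -0.5, 0.4]
gripper_width: 0.0598
gripper_force: 1.2
```

>>> jog_arm --plan "0.3 5 0.7 0 0 0 0; 0.3 10 1.3 0 0 0 0; 0.3 15 2 0 0 0 0; 0.3 20 2.6 0 0 0 0; 0.3 25 3.3 0 0 0 0"

```text
time_s: 11.6
eef_pos: [0.5236, -0.0065, 0.0134]
tool_rot: [3.14, -0.137, 0.135]
force: [-0.4, -0.9, -0.7]
gripper_width: 0.0599
gripper_force: 0.6
```

```bash
python3 - <<'E'
from h import *
s=bot.get_state();c=cam("wrist",s);im=vision.get_image("wrist")[:,:,::-1];cv2.imwrite("pics/w9.png",im)
print(rack(im,c,(100,20,460,330)),own(s['eef_pos']),s['eef_pos'])
E
```

```text
(((-111.1151123046875, 0.0709991455078125), (61.228885650634766, 98.19886016845703), 0.244048610329628), array([-141.84755 ,  -49.000404], dtype=float32), array([-80.31352 ,  49.290634], dtype=float32)) [-150.88213575    0.85139225] [ 0.52359    -0.00654785  0.01342103]
```

>>> jog_arm --plan "0.3 5 0.7 0 0 0 0; 0.3 10 1.3 0 0 0 0; 0.3 15 2 0 0 0 0; 0.3 20 2.6 0 0 0 0; 0.3 25 3.3 0 0 0 0"

```text
time_s: 12.15
eef_pos: [0.5486, -0.0032, 0.0135]
tool_rot: [3.14, -0.137, 0.135]
force: [-1.4, 0.3, -0.2]
gripper_width: 0.0594
gripper_force: 0.6
```

>>> jog_arm --plan "0.3 5 0.7 0 0 0 0; 0.3 10 1.3 0 0 0 0; 0.3 15 2 0 0 0 0; 0.3 20 2.6 0 0 0 0; 0.3 25 3.3 0 0 0 0"

```text
time_s: 12.65
eef_pos: [0.5735, 0.0, 0.0134]
tool_rot: [3.14, -0.137, 0.135]
force: [-0.9, -0.8, -0.4]
gripper_width: 0.0601
gripper_force: 0.6
```

>>> jog_arm --plan "0.3 4 0.5 0 0 0 0; 0.3 8 1.1 0 0 0 0; 0.3 12 1.6 0 0 0 0; 0.3 16 2.1 0 0 0 0; 0.3 20 2.6 0 0 0 0"

```text
time_s: 13.15
eef_pos: [0.5934, 0.0026, 0.0134]
tool_rot: [3.14, -0.137, 0.135]
force: [-0.1, -0.9, -0.2]
gripper_width: 0.0597
gripper_force: 0.6
```

```bash
python3 - <<'E'
from h import *
s=bot.get_state();c=cam("wrist",s);im=vision.get_image("wrist")[:,:,::-1];cv2.imwrite("pics/w10.png",im)
print(rack(im,c,(100,20,460,330)),own(s['eef_pos']),s['eef_pos'])
E
```

```text
(((-40.71540451049805, 0.1480712890625), (61.25849151611328, 97.906982421875), 0.19002918899059296), array([-71.47268, -48.88805], dtype=float32), array([-9.94232, 49.14691], dtype=float32)) [-80.50838336   0.84200255] [0.59336645 0.00262749 0.01343839]
```

>>> jog_arm --plan "0.3 2 0.3 0 0 0 0; 0.3 4 0.5 0 0 0 0; 0.3 6 0.8 0 0 0 0; 0.3 7 0.9 0 0 0 0; 0.3 8 1 0 0 0 0"

```text
time_s: 13.7
eef_pos: [0.6011, 0.0036, 0.0134]
tool_rot: [3.14, -0.137, 0.135]
force: [-2.4, -1.0, 0.3]
gripper_width: 0.0596
gripper_force: 0.9
```

>>> jog_arm --plan "0.3 0.7 0.1 0 0 0 0; 0.3 1.4 0.2 0 0 0 0; 0.3 2 0.3 0 0 0 0; 0.3 2 0.3 0 0 0 0; 0.3 2 0.3 0 0 0 0"

```text
time_s: 14.2
eef_pos: [0.6029, 0.0039, 0.0134]
tool_rot: [3.14, -0.137, 0.135]
force: [-1.7, -0.9, 2.2]
gripper_width: 0.0596
gripper_force: 1.3
```

>>> jog_arm --plan "0.3 0.5 0.1 0 0 0 0; 0.3 1 0.1 0 0 0 0; 0.3 1.5 0.2 0 0 0 0; 0.3 1.5 0.2 0 0 0 0; 0.3 1.5 0.2 0 0 0 0"

```text
time_s: 14.7
eef_pos: [0.6031, 0.0039, 0.013]
tool_rot: [3.14, -0.134, 0.134]
force: [-7.2, -0.5, 5.1]
gripper_width: 0.0597
gripper_force: 3.1
```

```bash
python3 - <<'E'
from h import *
s=bot.get_state();c=cam("wrist",s);im=vision.get_image("wrist")[:,:,::-1];cv2.imwrite("pics/w11.png",im)
print(rack(im,c,(100,20,460,330)),own(s['eef_pos']),s['force'])
E
```

```text
(((-31.09092903137207, 0.12452316284179688), (61.460384368896484, 97.98388671875), 0.18327808380126953), array([-61.921482, -48.91035 ], dtype=float32), array([-0.25194922, 49.156498  ], dtype=float32)) [-70.73403234   0.84904173] [-7.17620201 -0.52434732  5.11470622]
```

The rack is home: the origin reads 31.1 mm in front of the stop, and force rose to 7 N with no further travel. Now I'll retreat.

>>> jog_arm --plan "0.3 -3 -0.4 0 0 0 0; 0.3 -10 -1.3 0 0 0 0; 0.3 -30 -4 0 0 0 0; 0.3 -60 -8 10 0 0 0; 0.3 -90 -12 30 0 0 0"

```text
time_s: 15.25
eef_pos: [0.5127, -0.0079, 0.0425]
tool_rot: [3.14, -0.135, 0.135]
force: [0.8, -0.3, -0.2]
gripper_width: 0.0598
gripper_force: 0.0
```

>>> jog_arm --plan "0.3 -20 -3 40 0 0 0; 0.3 -20 -3 80 0 0 0; 0.3 -20 -3 110 0 0 0; 0.3 -20 -3 110 0 0 0; 0.3 -20 -3 110 0 0 0"

```text
time_s: 15.75
eef_pos: [0.4954, -0.0109, 0.1544]
tool_rot: [3.14, -0.14, 0.135]
force: [-0.2, 0.2, -0.8]
gripper_width: 0.0598
gripper_force: 0.0
```

```bash
python3 - <<'E'
from h import *
s=bot.get_state();c=cam("wrist",s);im=vision.get_image("wrist")[:,:,::-1];cv2.imwrite("pics/w12.png",im)
print(rack(im,c,(150,10,420,240)),s['eef_pos'])
h=cv2.cvtColor(np.ascontiguousarray(im),cv2.COLOR_BGR2HSV)
for n,lo,hi in(("violet",(120,60,90),(150,255,255)),("blue",(105,150,60),(119,255,255)),("yellow",(27,150,120),(34,255,255)),("red",(0,180,100),(5,255,255))):
    m=cv2.inRange(h,lo,hi);m[230:]=0;m[:,:180]=0;m[:,400:]=0
    ys,xs=np.nonzero(m)
    if len(xs):print(n,len(xs),own(onz(c,(np.median(xs),np.median(ys)),.048)).round(1))
# bar: yoke upright in scene - compare with last raised picture
sc=vision.get_image("scene");cv2.imwrite("pics/s12.png",sc[:,:,::-1])
for th in(0,1.2,2.0):
    p=th-.2527;b=.12*np.array([-np.cos(p),np.sin(p)]);q=stop+a*(.035+b[0])
    for y in(-.02,0,.02):
        P=np.r_[q+nn*y,.12+b[1]];u=proj(cam("scene"),P);print(th,y,u.round(),sc[int(round(u[1])),int(round(u[0]))])
E
```

```text
(((-38.739776611328125, 0.28884124755859375), (59.95787048339844, 97.83518981933594), 0.2605855166912079), array([-68.90544, -48.67418], dtype=float32), array([-8.573807, 49.25534 ], dtype=float32)) [ 0.49544714 -0.01090453  0.15435854]
violet 183 [-13.6  37.9]
blue 252 [-14.6 -37. ]
yellow 157 [-31.3  18.9]
red 197 [-50.1 -19.2]
0 -0.02 [282. 195.] [108 106 101]
0 0 [278. 198.] [145 143 143]
0 0.02 [274. 201.] [145 144 144]
1.2 -0.02 [267. 145.] [98 97 94]
1.2 0 [262. 147.] [132 132 129]
1.2 0.02 [258. 149.] [112 111 109]
2.0 -0.02 [236. 131.] [38 38 38]
2.0 0 [232. 133.] [63 63 62]
2.0 0.02 [227. 135.] [82 82 80]
```

```bash
cat > chk.py <<'E'
from h import *
def caps(im,c,ymax):
    h=cv2.cvtColor(np.ascontiguousarray(im),cv2.COLOR_BGR2HSV)
    for n,lo,hi in(("violet",(120,60,90),(150,255,255)),("blue",(105,150,60),(119,255,255)),("yellow",(27,150,120),(34,255,255)),("red",(0,180,100),(5,255,255))):
        m=cv2.inRange(h,lo,hi);m[ymax:]=0;m[:,:150]=0;m[:,420:]=0
        ys,xs=np.nonzero(m)
        if len(xs):print(n,len(xs),own(onz(c,(np.median(xs),np.median(ys)),.048)).round(1))
E
python3 - <<'E'
from chk import *
e=[3.14,-.137,.135]
for f,P in(("w8",[.46408,-.0142,.01271]),("w10",[.59337,.00263,.01344]),("w11",[.6031,.0039,.013])):
    im=cv2.imread(f"pics/{f}.png");c=cam("wrist",dict(eef_pos=P,tool_rot=e));print(f,rack(im,c,(100,0,460,330))[0]);caps(im,c,230)
s=bot.get_state();c=cam("wrist",s);im=cv2.imread("pics/w12.png")
h=cv2.cvtColor(im,cv2.COLOR_BGR2HSV);m=cv2.inRange(h,(8,150,120),(24,255,255));m[240:]=0
ys,xs=np.nonzero(m);print(xs.min(),xs.max(),ys.min(),ys.max())
for x in(200,240,281,320,360):print(x,np.nonzero(m[:,x])[0][[0,-1]])
for xx in(-.062,-.031,0):print(xx,proj(c,np.r_[stop+a*xx,.032]))
# top view
t=vision.get_image("top")[:,:,::-1];ct=cam("top");print("top",rack(t,ct,(250,150,330,230)))
E
```

```text
w8 ((-144.2247772216797, -0.2989540100097656), (98.18923950195312, 61.37337875366211), 89.12579345703125)
violet 1164 [-125.3   36.5]
blue 1333 [-127.2  -37.2]
yellow 693 [-143.9   18.4]
red 861 [-163.4  -18.8]
w10 ((-40.712890625, 0.1637420654296875), (61.2608757019043, 97.91040802001953), 0.2106536328792572)
violet 1100 [-22.3  36.9]
blue 1064 [-22.  -36.5]
yellow 650 [-40.6  18.8]
red 143 [-54.5 -17.5]
w11 ((-31.082843780517578, 0.129913330078125), (61.48413848876953, 98.00691223144531), 0.2156924605369568)
violet 1104 [-12.5  36.7]
blue 1070 [-12.5 -36.6]
yellow 682 [-31.1  19. ]
red 122 [-44.6 -17.4]
91 344 0 96Traceback (most recent call last):
  File "<stdin>", line 8, in <module>
IndexError: index 0 is out of bounds for axis 0 with size 0
```

```bash
python3 - <<'E'
from chk import *
s=bot.get_state();c=cam("wrist",s);im=cv2.imread("pics/w12.png")
h=cv2.cvtColor(im,cv2.COLOR_BGR2HSV);m=cv2.inRange(h,(8,150,120),(24,255,255));m[240:]=0
for x in(235,281,310):
    r=np.nonzero(m[:,x])[0]; runs=np.split(r,np.where(np.diff(r)>1)[0]+1) if len(r) else []
    print(x,[(int(q[0]),int(q[-1]),[float(own(onz(c,(x,v),z))[0].round(1)) for v,z in((q[0],.032),(q[-1],.032),(q[-1],0))]) for q in runs])
for xx in(-.062,-.031,0):print(xx,proj(c,np.r_[stop+a*xx,.032]),proj(c,np.r_[stop+a*xx,0]))
t=vision.get_image("top")[:,:,::-1];ct=cam("top");print("top",rack(t,ct,(250,150,330,230)))
E
```

```text
235 [(25, 29, [-23.2, -26.1, -13.3]), (37, 55, [-32.0, -45.2, -34.7]), (57, 90, [-46.7, -71.7, -64.2])]
281 [(0, 3, [-5.1, -7.2, 7.8]), (17, 29, [-17.2, -25.9, -13.1]), (32, 90, [-28.1, -71.5, -64.0])]
310 [(0, 3, [-5.0, -7.1, 7.9]), (17, 29, [-17.1, -25.8, -13.0]), (32, 51, [-28.0, -42.0, -31.1]), (75, 90, [-60.0, -71.4, -63.9])]
-0.062 [281.71683571  77.56171824] [281.55882643  87.63392779]
-0.031 [281.891873    35.95370624] [281.71197625  50.8094501 ]
0 [282.07338611  -7.1632911 ] [281.87007398  12.81224668]
top (((-41.05211639404297, 2.1879844665527344), (94.87146759033203, 57.0909309387207), 86.8995590209961), array([-68.37741, -45.93683], dtype=float32), array([-10.994418,  49.346447], dtype=float32))
```

The far view is ambiguous by a few millimetres, so I'll check again from near, just behind the rack.

>>> jog_arm --plan "0.3 0 0 -40 0 0 0; 0.3 0 0 -80 0 0 0; 0.3 0 0 -110 0 0 0; 0.3 20 3 -130 0 0 0; 0.3 50 7 -140 0 0 0"

```text
time_s: 16.4
eef_pos: [0.5401, -0.0038, 0.0091]
tool_rot: [3.141, -0.129, 0.134]
force: [-0.2, -0.3, -0.1]
gripper_width: 0.0595
gripper_force: 0.0
```

>>> jog_arm --plan "0.3 20 2.6 0 0 0 0; 0.3 35 4.6 0 0 0 0; 0.3 43 5.7 0 0 0 0; 0.3 43 5.7 0 0 0 0; 0.3 43 5.7 0 0 0 0"

```text
time_s: 16.9
eef_pos: [0.5862, 0.0018, 0.0126]
tool_rot: [3.14, -0.135, 0.135]
force: [-0.7, -0.1, 0.1]
gripper_width: 0.0596
gripper_force: 0.0
```

```bash
python3 - <<'E'
from chk import *
s=bot.get_state();c=cam("wrist",s);im=vision.get_image("wrist")[:,:,::-1];cv2.imwrite("pics/w13.png",im)
print(rack(im,c,(100,0,460,330)),own(s['eef_pos']));caps(im,c,230)
E
```

```text
(((-31.03816795349121, 0.16075515747070312), (61.05696105957031, 98.200439453125), 0.21530717611312866), array([-61.73223 , -48.828686], dtype=float32), array([-0.38336298, 49.309887  ], dtype=float32)) [-87.75808049   0.93022784]
violet 1216 [-13.1  37. ]
blue 1232 [-13.1 -36.4]
yellow 681 [-31.1  18.8]
red 868 [-49.7 -18.4]
```

Still at -31.0 mm, so it did not move on retreat. I'll press once more, slightly firmer, to be sure it is on the stop, then leave.

>>> jog_arm --plan "0.3 8 1 0 0 0 0; 0.3 14 1.8 0 0 0 0; 0.3 17 2.2 0 0 0 0; 0.3 18.5 2.4 0 0 0 0; 0.3 19.5 2.6 0 0 0 0"

```text
time_s: 17.45
eef_pos: [0.6033, 0.0037, 0.0123]
tool_rot: [3.14, -0.13, 0.134]
force: [-12.6, -2.3, 6.8]
gripper_width: 0.0601
gripper_force: 5.7
```

>>> jog_arm --plan "0.3 0 0 0 0 0 0; 0.3 0 0 0 0 0 0; 0.3 0 0 0 0 0 0; 0.3 -2 -0.3 0 0 0 0; 0.3 -17 -2.2 0 0 0 0"

```text
time_s: 17.95
eef_pos: [0.5917, 0.0022, 0.0138]
tool_rot: [3.14, -0.139, 0.135]
force: [0.4, -0.9, 0.2]
gripper_width: 0.0601
gripper_force: 0.0
```

```bash
python3 - <<'E'
from chk import *
s=bot.get_state();c=cam("wrist",s);im=vision.get_image("wrist")[:,:,::-1];cv2.imwrite("pics/w14.png",im)
print(rack(im,c,(100,0,460,330)),own(s['eef_pos']))
E
```

```text
(((-31.08011817932129, 0.2784576416015625), (61.29291534423828, 97.99931335449219), 0.19573624432086945), array([-61.88017 , -48.784225], dtype=float32), array([-0.45169297, 49.21838   ], dtype=float32)) [-82.19397834   0.66429878]
```

At 12.6 N it did not move any further, so it is home. I'll retreat clear and check the bar.

>>> jog_arm --plan "0.3 -20 -3 0 0 0 0; 0.3 -50 -7 5 0 0 0; 0.3 -80 -10 20 0 0 0; 0.3 -95 -12 60 0 0 0; 0.3 -100 -13 100 0 0 0"

```text
time_s: 18.5
eef_pos: [0.4873, -0.0108, 0.1136]
tool_rot: [3.141, -0.134, 0.134]
force: [1.2, 0.4, -0.4]
gripper_width: 0.0599
gripper_force: 0.0
```

>>> jog_arm --plan "0.3 0 0 20 0 0 0; 0.3 0 0 30 0 0 0; 0.3 0 0 30 0 0 0; 0.3 0 0 30 0 0 0; 0.3 0 0 30 0 0 0"

```text
time_s: 19.0
eef_pos: [0.489, -0.0107, 0.1418]
tool_rot: [3.14, -0.134, 0.135]
force: [-0.5, -0.0, 1.0]
gripper_width: 0.0596
gripper_force: 0.0
```

```bash
python3 - <<'E'
from chk import *
s=bot.get_state();sc=vision.get_image("scene").astype(int).sum(2)/3;cs=cam("scene")
def mean(th):
    p=th-.2527;b=.12*np.array([-np.cos(p),np.sin(p)]);q=stop+a*(.035+b[0]);v=[]
    for y in np.linspace(-.024,.024,9):
        u=proj(cs,np.r_[q+nn*y,.12+b[1]]).round().astype(int);v.append(sc[u[1],u[0]])
    return round(np.mean(v))
print({round(t,1):mean(t) for t in np.arange(0,2.3,.2)},s['eef_pos'],s['force'],s['dq'].round(3))
t0=cv2.imread("pics/top0.png").astype(int);t=vision.get_image("top")[:,:,::-1].astype(int)
d=np.abs(t-t0).sum(2)
for n,(x,y) in dict(dye=(239,196),oil=(332,181),reagent=(172,198),timer=(374,253),tape=(214,276),redrack=(255,251)).items():print(n,d[y-8:y+9,x-8:x+9].mean().round(1))
from station import workorder
print(mean(2.0)<mean(1.4))
E
```

```text
{np.float64(0.0): 132, np.float64(0.2): 107, np.float64(0.4): 140, np.float64(0.6): 182, np.float64(0.8): 133, np.float64(1.0): 88, np.float64(1.2): 115, np.float64(1.4): 105, np.float64(1.6): 133, np.float64(1.8): 137, np.float64(2.0): 57, np.float64(2.2): 81} [ 0.48903399 -0.01071226  0.14175604] [-0.4963884  -0.03769468  0.97305991] [ 0.     0.003  0.     0.004 -0.     0.   ]
dye 10.5
oil 46.9
reagent 9.4
timer 12.1
tape 11.0
redrack 42.6
True
```

```bash
python3 - <<'E'
from h import *
s0=cv2.imread("pics/scene0.png");s1=vision.get_image("scene")[:,:,::-1]
def cen(im,x0,y0,x1,y1,lo,hi):
    h=cv2.cvtColor(np.ascontiguousarray(im[y0:y1,x0:x1]),cv2.COLOR_BGR2HSV);ys,xs=np.nonzero(cv2.inRange(h,lo,hi));return len(xs),np.round(xs.mean()+x0,2),np.round(ys.mean()+y0,2)
for n,b,lo,hi in(("oil",(288,190,315,212),(5,60,30),(20,200,200)),("dye",(228,228,252,262),(5,60,30),(20,200,200)),("red",(290,240,340,290),(0,180,60),(5,255,255))):
    print(n,cen(s0,*b,lo,hi),cen(s1,*b,lo,hi))
t0=cv2.imread("pics/top0.png");t1=vision.get_image("top")[:,:,::-1]
print(t0[172:192:3,332].sum(1),t1[172:192:3,332].sum(1))
E
```

```text
oil (88, np.float64(299.99), np.float64(199.97)) (87, np.float64(300.09), np.float64(199.92))
dye (231, np.float64(240.96), np.float64(245.57)) (234, np.float64(241.02), np.float64(245.44))
red (844, np.float64(314.06), np.float64(267.64)) (854, np.float64(314.17), np.float64(267.58))
[340 273  98 104 127 309 356] [356 283  79 101 117 125 142]
```

The bystanders have not moved; the top-view differences were the arm's shadow. Handing in.

```bash
python3 -c "
from station import workorder
print(workorder.close_job())"
```

```text
the job is handed in; nothing more can be done
None
```

The retaining bar is up and staying there by itself, the rack is pushed fully home against the back stop with all four vials standing in it, nothing else was seen to have moved, and the job was handed in at about 19 s. To line the rack up with the bay, I nudged it about 12 mm sideways before pushing it in.

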